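Take the thin tea glass off the glass stand and set it on the thali

ROBOT

A 6-joint arm with a two-finger parallel gripper is mounted at the origin on the work surface. World frame = base frame: x ahead of the robot, y to its left, z up, the work surface at z = 0. Lengths are in m, angles in degrees, forces in N, time in s.
With the tool pointing down it reaches from about 0.35 to 0.875 m from the base axis. Payload 4.2 kg.
Tool frame: the origin (TCP) lies midway between the tips of the shut fingers; the grasp point (between the pads) lies 19 mm behind it; z points along the fingers, y is the line along which they close (so a half turn about z gives the same grasp; the last joint's range is limited). The gripper opens to 87 mm and grips with 3 to 60 N. Pads are 19 mm wide; open, the fingers measure 117 mm over their backs; the gripper's body (75 mm by 190 mm) begins 51 mm behind the grasp point.
Start: joints at [84.832, 22.042, 0.453, 0, -68.411, -14.817], TCP at [0.214, 0.587, 0.223] pointing down, gripper open.
Joint ranges: [-179.83, 179.83], [-69.29, 118.12], [-61.27, 80.66], [-181.25, 117.63], [-171.15, -9.14], [-177.46, 177.46]. Speed limits (degrees/s): [159.86, 159.86, 180, 180, 180, 180].

INTERFACE

Orientations are given as a 3x3 rotation matrix whose columns are the frame's x, y, z axes.
In Python, from station import r, cams gives the robot as it stands.
- The arm moves only by the tool play_rows, never from a script. Its argument "commands" is text: rows parted by semicolons, each of 6 numbers parted by spaces: the shift along the world's x, y, z normalised to -1 to 1, where 1 is 30 mm, then the turn, a rotation vector about the world's x, y, z normalised to -1 to 1, where 1 is 0.15 rad. A call has 1 to 20 rows; each row shifts and turns the commanded pose from where the row before left it; what a row does not reach is not made up. A row lasts 1/10 s, in which the tool goes at most 50 mm and 8.59 degrees, less where a joint would pass 70% of its speed; a pose out of reach is approached as far as the arm can. A call with a number of a shift or a turn outside -1 to 1 is refused whole. A call with a gripper value outside its range is refused whole. "grip" is the finger opening in mm, from 0 to 87, set as the call begins (left out, the last holds). The fingers move at their own pace and stop on an object; the grip force is fixed at half the most. Time passes only in rows, so rows that do not move let the fingers close. It gives the time, the measured TCP pose, the force, the opening and the grip force at its end, in the units of the state.
- r.sense(): the state, without advancing time (a new reading comes with each control period).
- cams.capture(name): name is "scene" or "top"; returns (picture, depth): 384x512x3 uint8, blue, green, red; 384x512 float32, m along the optical axis (not along the pixel's ray), 0 where there is no reading.
- cams.camera_info(name): a dict with "mtx" (3x3 intrinsics, pixels), "R" (3x3) and "t" (3): a world point X has camera coordinates R X + t. Camera axes: x right, y down, z forward; pixel columns grow to the right and rows downward; lengths in m; the calibration is good to about 2 mm. A picture is of the moment at which its call begins. camera_info takes no time and is no camera call.
- r.finish_job(): hands the job in; it is judged then, once.
The state is a dict: "time_s": time; "joints": joint angles; "joint_velocities": joint speeds; "effort": joint torques, N m; "tcp_pos": TCP position; "ee_rot": TCP orientation; "wrist_force": force on the tool from outside, world axes, zero at the start; "moment": the same for the moment, N m; "gripper_width": opening from 0.0 (shut) to 1.0 (fully open); "gripper_force": force on a finger pad.
Only numpy, scipy, OpenCV 4.12 (cv2) and the standard library are available. Lean on these libraries where they do the work, as an engineer would, in place of code of your own. Each camera call takes 0.05 s, during which the arm holds its last target. There are 200 camera calls.

TASK

One dry tea glass hangs mouth down on a slanting wire loop of the glass stand, between two steel tumblers. The glass is thin and cracks easily: hold it with only a light grip, draw it off along its loop, and set it down softly, mouth down, flat on the floor of the thali, clear of the tea glass already standing there, then let go. Do not drop it or knock it hard against anything, and leave everything else where it stands.

Things in the scene. Friction and masses are not known exactly. Their poses are not given: they have to be found in the camera images.
- glass: Thin clear tea glass to be moved: tapered, 96 mm long, 60 mm wide at the mouth, 51 mm at the closed foot, 0.12 kg. Origin: centre of its mouth; z runs along its axis to the foot, straight up once it stands mouth down. It hangs foot up, leaning about 39 degrees outward from the post. Cracks if a finger presses it over 50 N (25 N holds it well) or knocked or pressed on anything over 40 N.
- stand: Loose steel glass stand, 1.4 kg: foot 150 mm wide, central post with ring handle, 285 mm high, six wire loops 60 degrees apart. Origin: centre of the foot's underside. The tea glass hangs on the loop along -x. Loops are 28 mm wide and 114 mm long, start 68 mm out and 40 mm up and lean out 42 degrees from vertical, 93 mm deep in the glass: 100 mm drawn along the glass's own axis frees it.
- tumbler_a: Steel tumbler, 105 mm long, 69 mm wide at the mouth, 55 mm at the foot, hanging mouth down on the stand's next loop, 60 degrees round towards the stand's -y side, leaning out 38 degrees. Leave it. Origin: centre of its mouth, z to its closed foot.
- tumbler_b: The same sort of tumbler on the loop on the other side of the tea glass, towards the stand's +y side. Leave it. Origin: centre of its mouth, z to its closed foot.
- thali: Loose round steel thali (plate with a low rim), 260 mm in diameter, left or right of the stand. Origin: centre of its underside; its flat floor, 240 mm in diameter, lies 2 mm above that, its rim 20 mm above. The moved glass must stand on the flat floor, anywhere clear of the other glass. Letting it settle the last 2 to 5 mm onto the floor is soft enough.
- glass_two: A second tea glass, the same size and shape, standing mouth down on the thali about 65 mm from its centre. Leave it. Origin: the centre of its mouth (on the thali floor), z up to its closed foot.
- dabba: Closed round stainless masala dabba (spice box), 190 mm in diameter, 75 mm high; on the other side from the thali. Leave it. Origin: the centre of its underside.
- jar: Clear plastic jar with a ribbed blue twist cap, 90 mm in diameter, 146 mm high. Leave it. Origin: the centre of its underside.
- dish: White ceramic bowl-shaped dish, 130 mm wide, 45 mm high. Leave it. Origin: the centre of its underside.
- spatula: Flat wooden spatula, 280 mm long, 52 mm wide at the blade, 9 mm thick, lying crosswise on the robot's side of the stand. Leave it. Origin: underside, about the middle; x runs along it to the blade.
Not all that is in view belongs to the job. Leave any green or turquoise look-alike of the glass alone.

How it is judged (in metres and radians):
On the way, in this order (a step that is already met when the one before it is completed fails the run):
1. the glass has been drawn right off its loop and is held clear of the stand (distance between glass and stand above 0.19 m and contact force between the fingers and glass above 1 N), for 0.1 s.
2. still held, the glass has been lowered mouth down to within 12 mm of the thali's floor (z of glass in the frame of thali below 0.014 m and horizontal distance between glass and thali below 0.09 m and angle between glass's own z axis and vertical below 0.35 rad and contact force between the fingers and glass above 1 N), for 0.04 s.
At the end, for the whole second after the job is handed in: The tea glass stands mouth down and at rest, released, flat on the thali's floor (mouth within 4 mm of the floor, axis within about 4.5 degrees of vertical, its centre within 90 mm of the thali's centre) and not touching the other tea glass (centres more than 63 mm apart) (z of glass in the frame of thali below 0.006 m and horizontal distance between glass and thali below 0.09 m and angle between glass's own z axis and vertical below 0.08 rad and horizontal distance between glass and glass_two above 0.063 m and linear speed of glass below 0.02 m/s and contact force between the fingers and glass below 0.1 N).
It fails at once if the fingers squeeze the tea glass with more than 50 N each (100 N together) (contact force between the fingers and glass above 100 N).
It fails at once if the tea glass is pressed or knocked against the stand, the thali or another listed thing with more than 40 N (contact force between glass and stand above 40 N or contact force between glass and tumbler_a above 40 N or contact force between glass and tumbler_b above 40 N or contact force between glass and glass_two above 40 N or contact force between glass and thali above 40 N or contact force between glass and dabba above 40 N or contact force between glass and jar above 40 N or contact force between glass and dish above 40 N or contact force between glass and spatula above 40 N).
It fails at once if the other tea glass is shifted more than 20 mm (distance of glass_two from where it was at the start of the episode above 0.02 m).
It fails at once if the stand, a hanging tumbler, the thali or another thing on the trolley is shifted more than 30 mm (distance of any of stand, tumbler_a, tumbler_b, thali, dabba, jar, dish, spatula from where it was at the start of the episode above 0.03 m).
It also fails if it takes over 61 s, if anything falls off the work surface, if the arm or the gripper's body presses on something with over 40 N, if the wrist force passes 120 N, or if a joint passes its speed limit or range.

## Working session

There is one attempt and no reset: what is moved stays moved. The work goes in short steps, Python scripts to look and compute and a tool call to move; the robot and the scene stay as the last step left them, time stands still between calls to the robot, and variables do not carry over. Pictures are saved under pics/ and viewed, at most 10 in all, crops included, and the job is handed in when it is done.

Besides the shell and the picture viewer there is one more tool, called after "Emit:" by a JSON object that holds its "name" and its "arguments". play_rows: Moves the arm, as the interface text tells. Scaled input: -1 to 1 covers 30 mm each way for a shift and 0.15 rad each way for a turn. Its arguments: {"type":"object","properties":{"commands":{"type":"string"},"grip":{"type":"number"}},"required":["commands"]}

```bash
ls; mkdir -p pics; cat > h.py <<'E'
import numpy as np, cv2
from station import r, cams
def cloud(name):
    im,d=cams.capture(name); c=cams.camera_info(name)
    K,R,t=[np.array(c[k],float) for k in("mtx","R","t")]
    v,u=np.indices(d.shape); P=np.stack([(u-K[0,2])/K[0,0]*d,(v-K[1,2])/K[1,1]*d,d],-1)
    W=(P-t.ravel())@R; W[d==0]=np.nan
    return im,d,W,(K,R,t.ravel())
def ray(cam,u,v,z):
    K,R,t=cam; o=-R.T@t; q=R.T@np.linalg.solve(K,[u,v,1.]); return o+q*(z-o[2])/q[2]
def proj(cam,X):
    K,R,t=cam; p=K@(R@np.array(X)+t); return p[:2]/p[2]
E
python3 - <<'E'
from h import *
for n in("scene","top"):
    im,d,W,c=cloud(n); cv2.imwrite(f"pics/{n}0.png",cv2.resize(im,None,fx=1.5,fy=1.5)); np.savez(f"{n}0.npz",im=im,W=W)
    print(n,-c[1].T@c[2],c[1][2])
s=r.sense(); print({k:np.round(v,3) for k,v in s.items()})
E
```

```text
pics
scene [ 1.54595608 -0.39213495  1.04411604] [-0.71444272  0.24640079 -0.6548727 ]
top [ 0.29291388 -0.00681591  1.4224938 ] [ 0.13182256 -0.00942395 -0.99122853]
{'time_s': np.float64(0.1), 'joints': array([ 8.4831e+01,  2.2086e+01,  3.8800e-01, -2.3000e-02, -6.8410e+01,
       -1.4814e+01]), 'joint_velocities': array([ 0.038, -0.109,  0.148,  0.122,  0.072,  0.01 ]), 'effort': array([-0.0000e+00, -3.9169e+01,  1.8793e+01,  4.2320e+00,  1.3000e-02,
       -0.0000e+00]), 'tcp_pos': array([0.213, 0.587, 0.222]), 'ee_rot': array([[ 0.94 , -0.342, -0.001],
       [-0.342, -0.94 , -0.002],
       [ 0.   ,  0.002, -1.   ]]), 'wrist_force': array([-1.068, -1.103,  0.869]), 'moment': array([-0.009,  0.082, -0.073]), 'gripper_force': np.float64(0.0), 'gripper_width': np.float64(1.002)}
```

View pics/scene0.png

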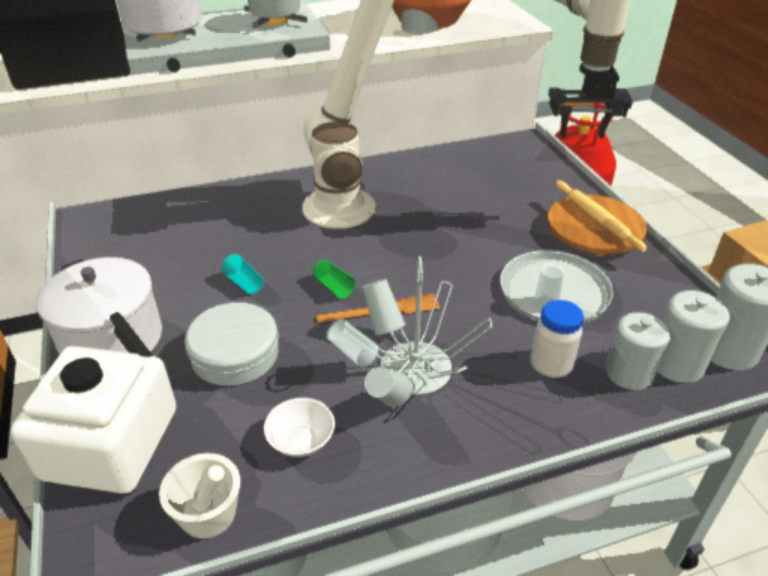

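View pics/top0.png

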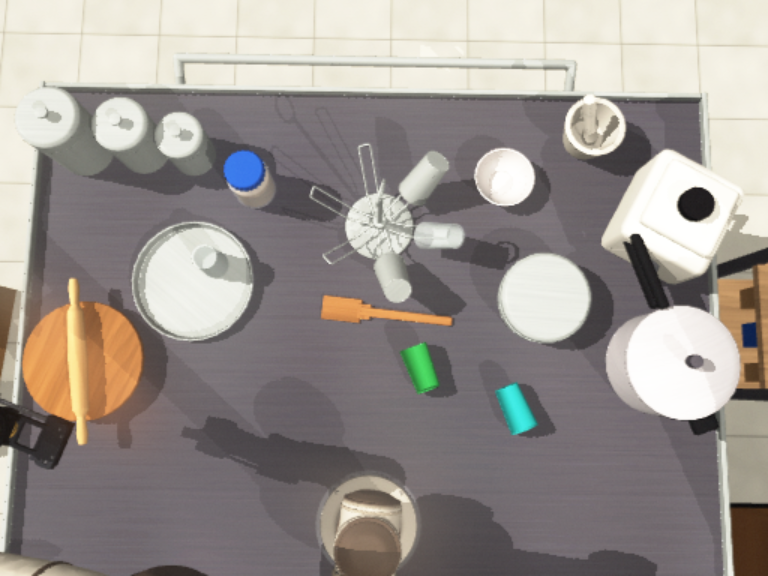

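The scene view (at 1.5x) shows the hanging glass at (352,343) between tumblers at (382,306) and (388,385). In the top view the glass is at (440,236), pointing along world -y, with the stand foot at (380,226). The thali is at (193,280), with glass_two at (210,262).

```bash
python3 - <<'E'
from h import *
T=np.load("top0.npz");S=np.load("scene0.npz")
np.set_printoptions(precision=3,suppress=True)
def at(D,u,v,k=2):
    u,v=int(u/1.5),int(v/1.5); return np.nanmedian(D['W'][v-k:v+k+1,u-k:u+k+1].reshape(-1,3),0)
for n,D,pts in(("top",T,[(380,222),(395,230),(425,235),(440,236),(452,236),(460,236),(436,160),(397,292),(210,262),(180,300),(545,298),(248,165),(504,170),(379,150)]),("scene",S,[(420,262),(335,328),(352,343),(365,352),(385,300),(388,385),(550,285)])):
    for p in pts: print(n,p,at(D,*p))
# clouds of region around glass
for n,D in(("top",T),("scene",S)):
    W=D['W'].reshape(-1,3)
    m=(abs(W[:,1]+0.1)<.12)&(abs(W[:,0]-.65)<.2)
    print(n,m.sum())
# glass cluster: image crop dump
for n,D,b in(("top",T,(410,215,475,255)),("scene",S,(322,312,385,368))):
    u0,v0,u1,v1=[int(x/1.5) for x in b]
    print(n,"z mm");print(np.nan_to_num(D['W'][v0:v1:2,u0:u1:2,2]*1000).astype(int))
# thali circle: rim pts in top
W=T['W'];m=(abs(W[...,2]-.018)<.006)&(abs(W[...,1]-.39)<.17)&(abs(W[...,0]-.56)<.17)
q=W[m][:,:2].astype(np.float32);print(len(q),cv2.minEnclosingCircle(q))
m=(abs(W[...,2]-.099)<.008)&(abs(W[...,1]-.39)<.15)&(abs(W[...,0]-.56)<.15);print("g2",W[m].mean(0),m.sum(),cv2.minEnclosingCircle(W[m][:,:2].astype(np.float32)))
E
```

```text
top (380, 222) [ 0.63  -0.016  0.05 ]
top (395, 230) [ 0.624 -0.049  0.012]
top (425, 235) [ 0.599 -0.109  0.085]
top (440, 236) [ 0.589 -0.137  0.116]
top (452, 236) [ 0.588 -0.161  0.121]
top (460, 236) [ 0.591 -0.177  0.109]
top (436, 160) [ 0.749 -0.128  0.116]
top (397, 292) [ 0.475 -0.05   0.115]
top (210, 262) [0.533 0.329 0.096]
top (180, 300) [ 0.464  0.413 -0.   ]
top (545, 298) [ 0.472 -0.359  0.072]
top (248, 165) [0.72  0.251 0.145]
top (504, 170) [ 0.766 -0.291  0.006]
top (379, 150) [ 0.808 -0.01  -0.002]
scene (420, 262) [ 0.613 -0.01   0.262]
scene (335, 328) [ 0.582 -0.167  0.118]
scene (352, 343) [ 0.618 -0.145  0.102]
scene (365, 352) [ 0.625 -0.12   0.077]
scene (385, 300) [ 0.521 -0.043  0.103]
scene (388, 385) [ 0.758 -0.118  0.117]
scene (550, 285) [0.562 0.328 0.077]
top 8475
scene 10270
top z mm
[[  7   3   0  -7  -6   0   1  -3   1  -3  -3  -1   1  -3  -3  -1  -5  -1
    0   1  -6  -6]
 [  7   2   1   0   0   0  -5  -1  -1  -3   2  -3   0   0   2   3   4   1
   -1  -6  -4  -1]
 [  8   2   0  -2   0   0  -4  -1   0   2  -3   0   2  -3  -3  -4  -5   0
    2  
[... 2196 characters left out ...]
51  -1]
 [  0   2  -3   1  -1   0   2  78  80  84  83  81  81  79  76  74  72  67
   64   5  42]
 [ -1   1  -1  -1  -3   0  -3   3  63  75  75  73  73  74  69  68  64  63
   58   1   1]
 [  2  -1  -1  -2   3  -1  -2   0   0  58  63  62  65  67  64  62  59  61
    1  48  47]
 [ -1   0   0  -2  -1  -5   2   1   0   0  50  59  58  61  56  60  54  53
   -1   0   4]
 [  0  -1   0   2  -3   0   0  -1   1  -5  -4  37  46  47  47  52  46   0
    0  -4   4]
 [ -2  -6  -1  -1   1   0  -1   2   1   0   3  -1   1  39  37  -2   0   0
    0  -3   8]]
392 ((0.5583442449569702, 0.368775337934494), 0.20173408091068268)
g2 [0.565 0.329 0.097] 264 ((0.6019046306610107, 0.3002954125404358), 0.09787900000810623)
```

```bash
cat > fit.py <<'E'
from h import *
from scipy.optimize import least_squares
np.set_printoptions(precision=3,suppress=True)
T=np.load("top0.npz");S=np.load("scene0.npz")
def crop(D,b):
    u0,v0,u1,v1=[int(x/1.5) for x in b]; W=D['W'][v0:v1,u0:u1].reshape(-1,3); return W
P=np.vstack([crop(T,(413,218,468,252)),crop(S,(322,312,378,368))])
P=P[(P[:,2]>.05)]
def res(p,P=P):
    a=np.array([p[3],p[4],1]);a/=np.linalg.norm(a); q=P-p[:3]; s=q@a; rad=np.linalg.norm(q-s[:,None]*a,axis=1)
    side=rad-(.030-.0045*s/.096); end=s-.096   # signed dist to frustum
    return np.where(end>side,end,side)
f=least_squares(res,[.6,-.09,.05,0,-.8],loss='soft_l1',f_scale=.003)
a=np.array([f.x[3],f.x[4],1]);a/=np.linalg.norm(a)
print("mouth",f.x[:3],"axis",a,"tilt",np.degrees(np.arccos(a[2])),"az",np.degrees(np.arctan2(a[1],a[0])),"rms",np.sqrt(np.median(res(f.x)**2)),len(P))
for s in(.06,.096):print(s,f.x[:3]+s*a)
ct=None
c=cams.camera_info("top");cam=(np.array(c['mtx'],float),np.array(c['R'],float),np.array(c['t'],float).ravel())
g=cv2.medianBlur(cv2.cvtColor(T['im'],cv2.COLOR_BGR2GRAY),3)
for nm,(x,y),(r0,r1),z in(("thali",(193,280),(36,46),.02),("foot",(380,226),(18,27),.005)):
    C=cv2.HoughCircles(g,cv2.HOUGH_GRADIENT,1,300,param1=100,param2=12,minRadius=r0,maxRadius=r1) if 0 else None
    x,y=x/1.5,y/1.5; R=r1+8
    sub=g[int(y)-R:int(y)+R,int(x)-R:int(x)+R]
    C=cv2.HoughCircles(sub,cv2.HOUGH_GRADIENT,1,300,param1=100,param2=10,minRadius=r0,maxRadius=r1)
    if C is not None:
        u,v,rr=C[0,0];u+=int(x)-R;v+=int(y)-R; p=ray(cam,u,v,z);print(nm,u,v,rr,p,"rad",np.linalg.norm(ray(cam,u+rr,v,z)-p))
W=np.vstack([T['W'].reshape(-1,3),S['W'].reshape(-1,3)])
m=(abs(W[:,2]-.07)<.02)&(np.hypot(W[:,0]-.55,W[:,1]-.329)<.06)
Q=W[m][:,:2]
f2=least_squares(lambda p:np.hypot(*(Q-p).T)-.0267,[.555,.329],loss='soft_l1',f_scale=.003);print("g2 side",f2.x,len(Q))
Wt=T['W'];m=(Wt[...,2]>.011)&(Wt[...,2]<.03)&(np.hypot(Wt[...,0]-.52,Wt[...,1]-.37)<.16);Q2=Wt[m][:,:2]
f3=least_squares(lambda p:np.hypot(*(Q2-p).T)-.128,[.52,.37],loss='soft_l1',f_scale=.003);print("thali rim",f3.x,len(Q2))
# post: points with z>.15 near stand
m=(W[:,2]>.12)&(np.hypot(W[:,0]-.63,W[:,1]+.01)<.05);print("post",np.median(W[m],0),m.sum())
# spatula, tumblers extents near glass
for n,(x,y) in(("ta",(.475,-.05)),("tb",(.749,-.128))):
    m=(W[:,2]>.1)&(np.hypot(W[:,0]-x,W[:,1]-y)<.05);print(n,np.median(W[m],0),W[m].max(0),W[m].min(0))
E
python3 fit.py
```

```text
mouth [ 0.604 -0.11   0.042] axis [-0.153 -0.618  0.771] tilt 39.55918008254626 az -103.90868454967224 rms 0.001429648441931186 1198
0.06 [ 0.595 -0.147  0.088]
0.096 [ 0.589 -0.169  0.116]
thali 135.5 189.5 38.8 [0.496 0.36  0.02 ] rad 0.1243914012429576
foot 252.5 150.5 21.8 [ 0.634 -0.014  0.005] rad 0.07188276122532307
g2 side [0.542 0.343] 243
thali rim [0.505 0.385] 476
post [ 0.636 -0.015  0.232] 246
ta [ 0.495 -0.05   0.115] [ 0.524 -0.02   0.135] [ 0.454 -0.079  0.1  ]
tb [ 0.74  -0.124  0.115] [ 0.772 -0.088  0.133] [ 0.703 -0.156  0.1  ]
```

Glass fit: tilt 39.6°, 1.4 mm residual, consistent with the stated 39°. I'll swing over now and settle the thali centre by ray later.

Emit:
{"name": "play_rows", "arguments": {"commands": "0.5 -0.68 0.48 0 0 -0.33;0.5 -0.68 0.48 0 0 -0.33;0.5 -0.68 0.48 0 0 -0.33;0.5 -0.68 0.48 0 0 -0.33;0.5 -0.68 0.48 0 0 -0.33;0.5 -0.68 0.48 0 0 -0.33;0.5 -0.68 0.48 0 0 -0.33;0.5 -0.68 0.48 0 0 -0.33;0.5 -0.68 0.48 0 0 -0.33;0.5 -0.68 0.48 0 0 -0.33;0.5 -0.68 0.48 0 0 -0.33;0.5 -0.68 0.48 0 0 -0.33;0.5 -0.68 0.48 0 0 -0.33;0.5 -0.68 0.48 0 0 -0.33", "grip": 87}}

```text
time_s: 1.5
tcp_pos: [0.4239, 0.3007, 0.4243]
ee_rot: [[0.503, -0.864, -0.001], [-0.864, -0.503, -0.001], [0.0, 0.001, -1.0]]
wrist_force: [-0.5, 0.9, -0.1]
gripper_width: 0.997
gripper_force: 0.0
```

Emit:
{"name": "play_rows", "arguments": {"commands": "0 -0.92 0 0 0 -0.255;0 -0.92 0 0 0 -0.255;0 -0.92 0 0 0 -0.255;0 -0.92 0 0 0 -0.255;0 -0.92 0 0 0 -0.255;0 -0.92 0 0 0 -0.255;0 -0.92 0 0 0 -0.255;0 -0.92 0 0 0 -0.255;0 -0.92 0 0 0 -0.255;0 -0.92 0 0 0 -0.255;0 -0.92 0 0 0 -0.255;0 -0.92 0 0 0 -0.255;0 -0.92 0 0 0 -0.255;0 -0.92 0 0 0 -0.255;0 -0.92 0 0 0 -0.255;0 -0.92 0 0 0 -0.255;0 -0.92 0 0 0 -0.255;0 -0.92 0 0 0 -0.255;0 -0.92 0 0 0 -0.255;0 -0.92 0 0 0 -0.255"}}

```text
time_s: 3.5
tcp_pos: [0.4232, -0.2513, 0.4237]
ee_rot: [[-0.235, -0.972, -0.001], [-0.972, 0.235, 0.001], [-0.0, 0.001, -1.0]]
wrist_force: [0.0, 0.4, -0.6]
gripper_width: 0.998
gripper_force: 0.0
```

Emit:
{"name": "play_rows", "arguments": {"commands": "0.4 0 0 0.744 -0.186 0;0.4 0 0 0.744 -0.186 0;0.4 0 0 0.744 -0.186 0;0.4 0 0 0.744 -0.186 0;0.4 0 0 0.744 -0.186 0;0.4 0 0 0.744 -0.186 0;0 0 0 0 0 0;0 0 0 0 0 0"}}

```text
time_s: 4.3
tcp_pos: [0.4953, -0.2511, 0.4231]
ee_rot: [[-0.181, -0.972, 0.153], [-0.75, 0.237, 0.617], [-0.636, -0.004, -0.772]]
wrist_force: [0.3, 0.4, -0.0]
gripper_width: 1.0
gripper_force: 0.0
```

```bash
cat >> fit.py <<'E'
print("thali by eye extents",ray(cam,193.5/1.5,280.5/1.5,.02),"left/right",ray(cam,132/1.5,187,.02)[1],ray(cam,255/1.5,187,.02)[1],"top/bot",ray(cam,129,221/1.5,.02)[0],ray(cam,129,340/1.5,.02)[0],"g2 foot",ray(cam,206/1.5,259/1.5,.098), "g2 foot proj",proj(cam,[.542,.343,.098])*1.5)
E
cat > st.py <<'E'
from h import *
from scipy.spatial.transform import Rotation as Ro
np.set_printoptions(precision=4,suppress=True)
A=np.array([-.153,-.618,.771]);A/=np.linalg.norm(A);M=np.array([.604,-.110,.042])
s=r.sense();p=s['tcp_pos'];E=np.array(s['ee_rot']);print("t",s['time_s'],"tcp",p,"j",np.round(s['joints'],1),"F",s['wrist_force'],"w",s['gripper_width'],s['gripper_force'])
y=np.cross(-A,[0,0,1]);y/=np.linalg.norm(y); y=y*np.sign(y@E[:,1]);G=np.stack([np.cross(y,-A),y,-A],1)
print(E);print("turn err norm",Ro.from_matrix(G@E.T).as_rotvec()/.15)
for sv in(.19,.12,.045):print("to s",sv,(M+sv*A-p)/.03)
E
python3 fit.py|tail -1; python3 st.py
```

```text
thali by eye extents [0.504 0.381 0.02 ] left/right 0.5122203038494029 0.24951292410779163 top/bot 0.6345079140942633 0.37666892154292697 g2 foot [0.537 0.336 0.098] g2 foot proj [202.834 256.467]
t 4.3 tcp [ 0.4953 -0.2511  0.4231] j [ -33.1   19.    27.8  -39.4 -109.     9.6] F [ 0.2745  0.4429 -0.0314] w 0.9996317008766247 0.0
[[-0.1807 -0.9715  0.1533]
 [-0.7505  0.2369  0.617 ]
 [-0.6357 -0.0036 -0.7719]]
turn err norm [ 0.0142  0.0209 -0.0235]
to s 0.19 [ 2.6538  0.7873 -7.8198]
to s 0.12 [ 3.0108  2.2295 -9.619 ]
to s 0.045 [  3.3934   3.7747 -11.5467]
```

Thali centre is (0.505, 0.383): rim fit and edge rays agree to 4 mm, with radius 0.13. glass_two is at about (0.540, 0.340). Orientation is right, so I move to the pre-grasp and look.

Emit:
{"name": "play_rows", "arguments": {"commands": "0.265 0.08 -0.78 0 0 0;0.265 0.08 -0.78 0 0 0;0.265 0.08 -0.78 0 0 0;0.265 0.08 -0.78 0 0 0;0.265 0.08 -0.78 0 0 0;0.265 0.08 -0.78 0 0 0;0.265 0.08 -0.78 0 0 0;0.265 0.08 -0.78 0 0 0;0.265 0.08 -0.78 0 0 0;0.265 0.08 -0.78 0 0 0;0 0 0 0 0 0;0 0 0 0 0 0"}}

```text
time_s: 5.5
tcp_pos: [0.5751, -0.2257, 0.1914]
ee_rot: [[-0.176, -0.972, 0.153], [-0.752, 0.234, 0.617], [-0.635, -0.007, -0.772]]
wrist_force: [-0.2, -0.0, -0.3]
gripper_width: 1.003
gripper_force: 0.0
```

```bash
python3 st.py; python3 - <<'E'
from h import *
im,d,W,c=cloud("scene");cv2.imwrite("pics/s1.png",cv2.resize(im[150:310,150:380],None,fx=3,fy=3))
E
```

```text
t 5.5 tcp [ 0.5751 -0.2257  0.1914] j [-27.4  30.4  13.2 -38.3 -84.9  21.7] F [-0.1737 -0.005  -0.2893] w 1.0028753413654667 0.0
[[-0.1763 -0.9723  0.1534]
 [-0.7519  0.2335  0.6165]
 [-0.6353 -0.0067 -0.7723]]
turn err norm [ 0.0226  0.0402 -0.0464]
to s 0.19 [-0.0049 -0.0589 -0.0948]
to s 0.12 [ 0.3522  1.3832 -1.894 ]
to s 0.045 [ 0.7347  2.9284 -3.8217]
```

View pics/s1.png

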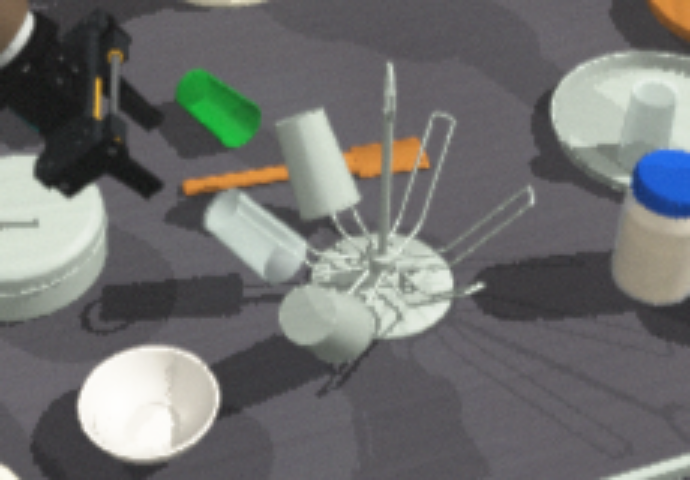

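The open fingertips, at (155,120) and (155,190) in the crop, straddle the line of the glass axis through (225,205) and (290,265). I'll advance along it.

Emit:
{"name": "play_rows", "arguments": {"commands": "0.09 0.36 -0.47 0 0 0;0.09 0.36 -0.47 0 0 0;0.09 0.36 -0.47 0 0 0;0.09 0.36 -0.47 0 0 0;0.09 0.36 -0.47 0 0 0;0.09 0.36 -0.47 0 0 0;0.09 0.36 -0.47 0 0 0;0.09 0.36 -0.47 0 0 0;0 0 0 0 0 0;0 0 0 0 0 0"}}

```text
time_s: 6.55
tcp_pos: [0.5973, -0.1405, 0.0791]
ee_rot: [[-0.176, -0.972, 0.156], [-0.752, 0.235, 0.616], [-0.636, -0.009, -0.772]]
wrist_force: [0.0, -0.2, -0.0]
gripper_width: 0.997
gripper_force: 0.0
```

```bash
python3 st.py; python3 - <<'E'
from h import *
a=[]
for n,b in(("scene",(170,280,180,300)),("top",(110,210,230,350))):
    im,d,W,c=cloud(n);im=im[b[0]:b[1],b[2]:b[3]];a.append(cv2.resize(im,(390,330)))
cv2.imwrite("pics/s2.png",np.hstack(a))
E
```

```text
t 6.55 tcp [ 0.5973 -0.1405  0.0791] j [-20.3  34.8   4.  -42.2 -70.2  25.7] F [ 0.006  -0.2121 -0.024 ] w 0.9974449521122034 0.0
[[-0.1761 -0.9719  0.1558]
 [-0.7516  0.235   0.6164]
 [-0.6357 -0.0086 -0.7719]]
turn err norm [ 0.022   0.0534 -0.0362]
to s 0.19 [-0.7445 -2.8962  3.6467]
to s 0.12 [-0.3875 -1.454   1.8475]
to s 0.045 [-0.0049  0.0911 -0.0802]
```

View pics/s2.png

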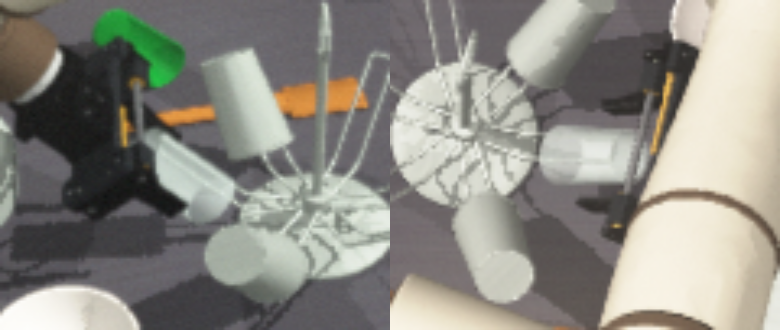

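The fingers straddle the glass centrally: in the right half, tips at (600,105) and (600,205), glass at y≈155. Nothing touches, so I close.

Emit:
{"name": "play_rows", "arguments": {"commands": "0 0 0 0 0 0;0 0 0 0 0 0;0 0 0 0 0 0;0 0 0 0 0 0;0 0 0 0 0 0;0 0 0 0 0 0;0 0 0 0 0 0;0 0 0 0 0 0", "grip": 48}}

```text
time_s: 7.45
tcp_pos: [0.5967, -0.1399, 0.0773]
ee_rot: [[-0.178, -0.972, 0.154], [-0.75, 0.236, 0.618], [-0.637, -0.006, -0.771]]
wrist_force: [0.4, -0.3, -0.8]
gripper_width: 0.614
gripper_force: 29.6
```

Emit:
{"name": "play_rows", "arguments": {"commands": "-0.05 -0.21 0.26 0 0 0;-0.05 -0.21 0.26 0 0 0;-0.05 -0.21 0.26 0 0 0;-0.05 -0.21 0.26 0 0 0"}}

```text
time_s: 7.85
tcp_pos: [0.5906, -0.1659, 0.1095]
ee_rot: [[-0.178, -0.972, 0.155], [-0.75, 0.236, 0.617], [-0.636, -0.006, -0.771]]
wrist_force: [-0.6, -0.3, -0.8]
gripper_width: 0.615
gripper_force: 29.6
```

Emit:
{"name": "play_rows", "arguments": {"commands": "-0.05 -0.21 0.26 0 0 0;-0.05 -0.21 0.26 0 0 0;-0.05 -0.21 0.26 0 0 0;-0.05 -0.21 0.26 0 0 0;-0.05 -0.21 0.26 0 0 0;-0.05 -0.21 0.26 0 0 0;-0.05 -0.21 0.26 0 0 0;-0.05 -0.21 0.26 0 0 0;-0.05 -0.21 0.26 0 0 0;-0.05 -0.21 0.26 0 0 0"}}

```text
time_s: 8.85
tcp_pos: [0.5755, -0.2285, 0.1872]
ee_rot: [[-0.178, -0.972, 0.154], [-0.75, 0.236, 0.618], [-0.637, -0.006, -0.771]]
wrist_force: [-0.0, -0.6, -1.3]
gripper_width: 0.615
gripper_force: 29.6
```

Off the loop, with no force on the way. Now up, untilting as it goes, then the swing over.

Emit:
{"name": "play_rows", "arguments": {"commands": "-0.2 -0.2 0.6 0 0 0;-0.4 -0.2 0.7 0 0 0;-0.4 -0.1 0.75 0 0 0;-0.4 -0.1 0.75 0 0 0;-0.4 -0.1 0.75 -0.5 0.125 0;-0.4 -0.1 0.75 -0.5 0.125 0;-0.4 -0.1 0.75 -0.5 0.125 0;-0.4 -0.1 0.75 -0.5 0.125 0;-0.4 -0.1 0.75 -0.5 0.125 0;-0.4 -0.1 0.75 -0.5 0.125 0;-0.4 -0.1 0.75 -0.5 0.125 0;-0.4 -0.1 0.75 -0.5 0.125 0;0 0 0 -0.46 0.11 0;0 0 0 0 0 0"}}

```text
time_s: 10.25
tcp_pos: [0.4371, -0.2688, 0.4517]
ee_rot: [[-0.232, -0.973, 0.002], [-0.973, 0.232, 0.0], [-0.001, -0.002, -1.0]]
wrist_force: [0.2, -0.4, -1.4]
gripper_width: 0.616
gripper_force: 29.6
```

Emit:
{"name": "play_rows", "arguments": {"commands": "0 0.5 0 0 0 0.3;0.05 0.95 0 0 0 0.3;0.05 0.95 0 0 0 0.3;0.05 0.95 0 0 0 0.3;0.05 0.95 0 0 0 0.3;0.05 0.95 0 0 0 0.3;0.05 0.95 0 0 0 0.3;0.05 0.95 0 0 0 0.3;0.05 0.95 0 0 0 0.3;0.05 0.95 0 0 0 0.3;0.05 0.95 0 0 0 0.3;0.05 0.95 0 0 0 0.3;0.05 0.95 0 0 0 0.3;0.05 0.95 0 0 0 0.3;0.05 0.95 0 0 0 0.3;0.05 0.95 0 0 0 0.3;0.05 0.95 0 0 0 0.3;0.05 0.95 0 0 0 0.3;0.05 0.95 0 0 0 0.3;0 0.5 0 0 0 0.3"}}

```text
time_s: 12.25
tcp_pos: [0.4646, 0.2747, 0.4491]
ee_rot: [[0.619, -0.786, -0.003], [-0.786, -0.619, 0.0], [-0.002, 0.002, -1.0]]
wrist_force: [0.5, -0.9, -1.1]
gripper_width: 0.614
gripper_force: 29.6
```

```bash
python3 st.py|head -4; python3 - <<'E'
from h import *
a=[]
for n,b in(("scene",(0,384,200,512)),("top",(100,250,20,250))):
    im,d,W,c=cloud(n);im=im[b[0]:b[1],b[2]:b[3]];a.append(cv2.resize(im,(400,480 if n=="scene" else 480)))
    if n=="scene":np.savez("s3.npz",im=im,W=W)
cv2.imwrite("pics/s3.png",np.hstack(a))
E
```

```text
t 12.25 tcp [0.4646 0.2747 0.4491] j [ 47.7   9.8  15.1  -0.2 -95.4  -9.5] F [ 0.5171 -0.8702 -1.1496] w 0.6139479469539008 29.58963446899361
[[ 0.6186 -0.7857 -0.0032]
 [-0.7857 -0.6186  0.0004]
 [-0.0023  0.0023 -1.    ]]
```

View pics/s3.png

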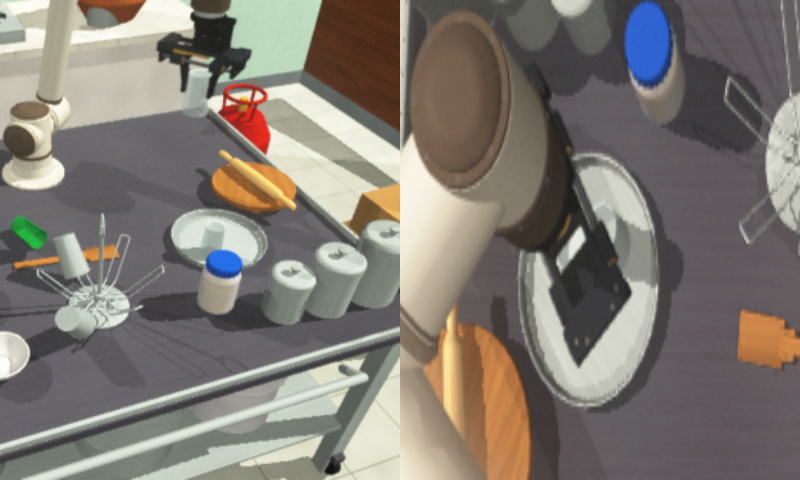

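The glass is held upright, mouth down, at (195,93) in the left half, over the thali's near side. The other tumblers still hang. I'll measure the mouth height below the TCP.

```bash
python3 - <<'E'
from h import *
from scipy.optimize import least_squares
np.set_printoptions(precision=3,suppress=True)
p=np.array(r.sense()['tcp_pos']);W=np.load("s3.npz")['W'].reshape(-1,3)
m=(np.hypot(W[:,0]-p[0],W[:,1]-p[1])<.045)&(W[:,2]>p[2]-.12)&(W[:,2]<p[2]-.005);Q=W[m]
print(len(Q),np.percentile(Q[:,2],[0,1,3,10])-p[2],np.histogram(Q[:,2]-p[2],bins=np.arange(-.06,0,.005))[0])
q=Q[Q[:,2]<p[2]-.008]
f=least_squares(lambda c:np.hypot(*(q[:,:2]-c).T)-.0288,p[:2],loss='soft_l1',f_scale=.003);print("centre-tcp",f.x-p[:2])
tgt=np.array([.482,.411]);print("shift rows",(tgt-p[:2])/.03,(0.06-p[2])/.03)
S=np.load("scene0.npz")['W'].reshape(-1,3);k=np.hypot(S[:,0]-.46,S[:,1]-.41)<.03;print("floor z scene",np.median(S[k,2]),k.sum())
E
```

```text
267 [-0.047 -0.046 -0.044 -0.04 ] [ 0  0  4 28 39 29 36 35 29 27 40]
centre-tcp [-0.001  0.003]
shift rows [0.578 4.558] -12.96969257102185
floor z scene 0.003638350969180227 10
```

Emit:
{"name": "play_rows", "arguments": {"commands": "0.1 0.5 0 0 0 0;0.1 0.8 0 0 0 0;0.1 0.8 0 0 0 0;0.1 0.8 0 0 0 0;0.1 0.8 0 0 0 0;0.1 0.5 0 0 0 0;0 0.35 0 0 0 0;0 0 -0.4 0 0 0;0 0 -0.9 0 0 0;0 0 -0.9 0 0 0;0 0 -0.9 0 0 0;0 0 -0.9 0 0 0;0 0 -0.9 0 0 0;0 0 -0.9 0 0 0;0 0 -0.9 0 0 0;0 0 -0.9 0 0 0;0 0 -0.9 0 0 0;0 0 -0.9 0 0 0;0 0 -0.9 0 0 0;0 0 -0.4 0 0 0"}}

```text
time_s: 14.35
tcp_pos: [0.4819, 0.4079, 0.1271]
ee_rot: [[0.615, -0.788, -0.003], [-0.789, -0.615, -0.002], [-0.0, 0.004, -1.0]]
wrist_force: [-0.6, -0.7, -1.2]
gripper_width: 0.612
gripper_force: 29.6
```

Emit:
{"name": "play_rows", "arguments": {"commands": "0 0 -0.4 0 0 0;0 0 -0.4 0 0 0;0 0 -0.2 0 0 0;0 0 0 0 0 0;0 0 0 0 0 0"}}

```text
time_s: 14.85
tcp_pos: [0.4831, 0.4098, 0.1003]
ee_rot: [[0.616, -0.787, 0.001], [-0.787, -0.616, 0.002], [-0.001, -0.002, -1.0]]
wrist_force: [-0.2, -0.3, -0.9]
gripper_width: 0.614
gripper_force: 29.6
```

```bash
python3 st.py|head -4; python3 - <<'E'
from h import *
im,d,W,c=cloud("scene");cv2.imwrite("pics/s4.png",cv2.resize(im[120:230,310:430],None,fx=5,fy=5))
E
```

```text
t 14.85 tcp [0.4831 0.4098 0.1003] j [ 54.9  28.8  -7.4  -0.  -53.7 -16.8] F [-0.2491 -0.3043 -0.873 ] w 0.6138740048138994 29.58855441045671
[[ 0.6165 -0.7874  0.0011]
 [-0.7874 -0.6165  0.002 ]
 [-0.0009 -0.0021 -1.    ]]
```

View pics/s4.png

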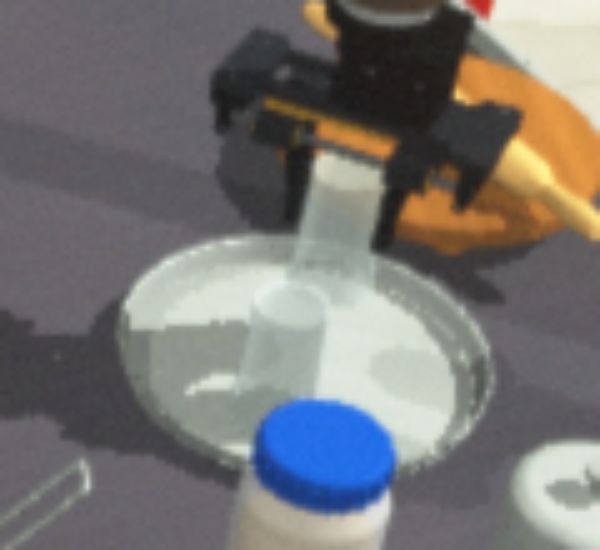

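The glass, bottom edge at (335,290) in the crop, is above the thali's clear side, well off glass_two at (285,340). I'll lower it slowly.

Emit:
{"name": "play_rows", "arguments": {"commands": "0 0 -0.25 0 0 0;0 0 -0.25 0 0 0;0 0 -0.25 0 0 0;0 0 -0.25 0 0 0;0 0 -0.25 0 0 0;0 0 -0.1 0 0 0;0 0 -0.1 0 0 0;0 0 -0.08 0 0 0;0 0 0 0 0 0;0 0 0 0 0 0"}}

```text
time_s: 15.9
tcp_pos: [0.4828, 0.4096, 0.0539]
ee_rot: [[0.616, -0.787, 0.0], [-0.787, -0.616, 0.001], [-0.001, -0.001, -1.0]]
wrist_force: [-0.2, 0.0, -0.1]
gripper_width: 0.617
gripper_force: 29.6
```

Emit:
{"name": "play_rows", "arguments": {"commands": "0 0 -0.03 0 0 0;0 0 -0.03 0 0 0;0 0 0 0 0 0;0 0 0 0 0 0"}}

```text
time_s: 16.3
tcp_pos: [0.4827, 0.4094, 0.0519]
ee_rot: [[0.616, -0.788, 0.0], [-0.788, -0.616, 0.001], [-0.001, -0.001, -1.0]]
wrist_force: [-0.6, -0.1, -0.8]
gripper_width: 0.613
gripper_force: 29.6
```

Still hanging free; feel for contact in 1 mm steps.

Emit:
{"name": "play_rows", "arguments": {"commands": "0 0 -0.03 0 0 0;0 0 0 0 0 0;0 0 0 0 0 0"}}

```text
time_s: 16.6
tcp_pos: [0.4827, 0.4094, 0.0509]
ee_rot: [[0.616, -0.788, 0.0], [-0.788, -0.616, 0.001], [-0.001, -0.001, -1.0]]
wrist_force: [-1.1, -0.5, -1.3]
gripper_width: 0.618
gripper_force: 29.6
```

Emit:
{"name": "play_rows", "arguments": {"commands": "0 0 -0.03 0 0 0;0 0 0 0 0 0;0 0 0 0 0 0"}}

```text
time_s: 16.9
tcp_pos: [0.4827, 0.4094, 0.05]
ee_rot: [[0.616, -0.788, 0.0], [-0.788, -0.616, 0.001], [-0.001, -0.001, -1.0]]
wrist_force: [-0.1, 0.6, -1.5]
gripper_width: 0.615
gripper_force: 29.6
```

Emit:
{"name": "play_rows", "arguments": {"commands": "0 0 0 0 0 0;0 0 0 0 0 0;0 0 0 0 0 0;0 0 0 0 0 0", "grip": 60}}

```text
time_s: 17.3
tcp_pos: [0.4827, 0.4096, 0.0502]
ee_rot: [[0.616, -0.787, 0.0], [-0.787, -0.616, 0.001], [-0.001, -0.001, -1.0]]
wrist_force: [0.6, -0.1, 0.4]
gripper_width: 0.688
gripper_force: 0.0
```

Emit:
{"name": "play_rows", "arguments": {"commands": "0 0 0 0 0 0;0 0 0 0 0 0;0 0 0 0 0 0;0 0 0 0 0 0;0 0 0 0 0 0;0 0 0 0 0 0", "grip": 80}}

```text
time_s: 17.9
tcp_pos: [0.4827, 0.4095, 0.05]
ee_rot: [[0.616, -0.788, 0.0], [-0.788, -0.616, 0.001], [-0.001, -0.001, -1.0]]
wrist_force: [0.6, 0.4, 0.0]
gripper_width: 0.913
gripper_force: 0.0
```

Emit:
{"name": "play_rows", "arguments": {"commands": "0 0 0.2 0 0 0;0 0 0.3 0 0 0;0 0 0.4 0 0 0;0 0 0.5 0 0 0;0 0 0.6 0 0 0;0 0 0.6 0 0 0;0 0 0.6 0 0 0;0 0 0.6 0 0 0;0 0 0.6 0 0 0;0 0 0.6 0 0 0;0 0 0.6 0 0 0;0 0 0 0 0 0;0 0 0 0 0 0"}}

```text
time_s: 19.2
tcp_pos: [0.4825, 0.4095, 0.2186]
ee_rot: [[0.616, -0.788, 0.0], [-0.788, -0.616, 0.002], [-0.002, -0.002, -1.0]]
wrist_force: [-0.6, 0.2, -0.3]
gripper_width: 0.919
gripper_force: 0.0
```

```bash
python3 st.py|head -1; python3 - <<'E'
from h import *
im,d,W,c=cloud("scene");cv2.imwrite("pics/s5.png",cv2.resize(im[90:300,200:430],None,fx=3,fy=2.8))
E
```

```text
t 19.2 tcp [0.4825 0.4095 0.2186] j [ 54.9  22.9   1.2  -0.1 -68.2 -16.9] F [-0.6347  0.177  -0.3347] w 0.9188698847780538 0.0
```

View pics/s5.png

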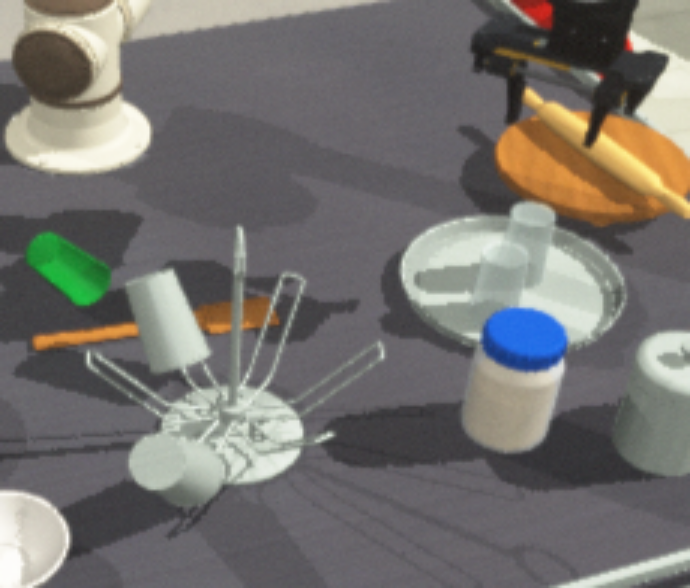

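The glass stands upright on the thali at (530,245), clear of glass_two at (500,280). The fingers are clear, and the stand and tumblers look undisturbed.

```bash
python3 -c "
from station import r
print(r.finish_job())"
```

```text
the job is handed in; nothing more can be done
None
```

I drew the tea glass off its loop, set it mouth down on the thali clear of the other glass, released it and handed the job in at about 19 s. The grip held at 29.6 N per finger, a little above the suggested 25 N but under the 50 N limit. The last picture shows everything else where it stood; no verdict came back.

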